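# Put the stacking canisters back on their stands

### The arm

A 7-joint arm with a two-finger parallel gripper is mounted at the origin on a cart in front of the work surface, level with it; the furniture and walls round the work are solid. World frame = base frame: x ahead of the robot, y to its left, z up, the work surface at z = 0. Lengths are in m, angles in rad, forces in N, time in s.
With the tool pointing down it reaches from about 0.425 to 0.925 m from the base axis. Payload 6.8 kg.
Tool frame: the origin (TCP) lies midway between the tips of the shut fingers; the grasp point (between the pads) lies behind it (arm.grip_point_offset is the z of the grasp point in the tool frame, in m); z points along the fingers, y is the line along which they close (so a half turn about z gives the same grasp; the last joint's range is limited). The gripper opens to 85 mm and grips with 20 to 120 N. Pads are 22 mm wide; open, the fingers measure 114 mm over their backs; the gripper's body (76 mm by 85 mm) begins 54 mm behind the grasp point. The pads swing forward as they close: fully open they stand 13 mm farther back than shut.
Start: joints at [-0.108, 0.477, 0.022, 1.555, -0.011, 1.109, -0.083], TCP at [0.675, 0, 0.231] pointing down, gripper open.
Joint ranges: [-2.96, 2.96], [-0.34, 2.1], [-1.41, 1.46], [0.24, 2.44], [-1.37, 4.51], [0.17, 1.92], [-2.96, 2.96]. Speed limits (rad/s): [2.39, 2.39, 3.14, 3.14, 3.14, 3.14, 3.14].

### API

Orientations are given as a unit quaternion [w, x, y, z].
In Python, from bench import arm gives the robot as it stands.
- The arm moves only by the tool send_rows, never from a script. Its arguments are lists of equal length, an entry for each row: "delta_pos": the shift along the tool's x, y, z in cm, a list of three; "roll": the turn about the tool's z in degrees; "gripper": the closure, from 0 (fully open) to 1 (shut). In form: {"delta_pos": [[x, y, z], ...], "roll": [roll, ...], "gripper": [gripper, ...]}. A call has 1 to 20 rows; each row is the pose to reach, as a shift and turn from the pose commanded when the call began, along the tool's axes at that moment; what a row does not reach only later rows make up. A row lasts 1/8 s, in which the tool goes at most 62.5 mm and 10.7 degrees, less where a joint would pass 70% of its speed; a pose out of reach is approached as far as the arm can. A call with a gripper value outside its range is refused whole. The fingers move at their own pace and stop on an object; the grip force is fixed at half the most. Time passes only in rows, so rows that repeat a pose let the fingers close. It gives the time, the measured TCP pose, the force, the opening and the grip force at its end, in the units of the state.
- arm.state(): the state, without advancing time (a new reading comes with each control period).
- arm.camera(name): name is "scene" or "side" or "wrist"; returns a dict with "pixels" (480x640x3 uint8, red, green, blue), "vfov" (degrees; the focal length in pixels is half the picture's height over the tangent of half this angle, whatever the lens; pixels are square), "cx", "cy" (the principal point, pixels), "world_from_camera" (4x4, takes a point from camera to world coordinates). Camera axes: x right, y down, z forward; pixel columns grow to the right and rows downward; lengths in m; the calibration is good to about 2 mm. A picture is of the moment at which its call begins. There is no depth.
- arm.sign_off(): hands the job in; it is judged then, once.
Trained networks look in a picture, given as the dict that the camera call returned (one of the last four; its "shot" number tells which), for a name from the list of things; names that differ only in an ending like _2 or _b are one class to them, and where a whole thing is asked for, a point or a joint stands for the part that bears it (a point fixed in the world has none). Each returns a list of dicts, best first, with "p" (0 to 1); they miss things now and then, are a little off and sometimes report something else, mostly with a low value. They report only what shows in the picture. A call takes as long as a camera call. They do not tell look-alikes from the thing itself.
- arm.find_in(picture, target): "at" ([x, y, z] in m, in the coordinates of the camera as it stood for that picture, good to about 4 mm: the middle of the surface that is visible of it).
- arm.landmark_of(picture, target): "at" ([x, y, z] in m, in the coordinates of the camera as it stood for that picture, good to about 4 mm: a listed point, or the origin of a listed thing).
The state is a dict: "time": time; "qpos": joint angles; "joint_vel": joint speeds; "effort": joint torques, N m; "tool_pos": TCP position; "eef_rot": TCP orientation; "contact_force": force on the tool from outside, world axes, zero at the start; "torque": the same for the moment, N m; "finger_gap": finger opening in m; "finger_force": force on a finger pad.
Only numpy, scipy, OpenCV 4.12 (cv2) and the standard library are available. Lean on these libraries where they do the work, as an engineer would, in place of code of your own. Each camera call takes 0.05 s, during which the arm holds its last target. There are 200 camera calls.

### The job

Put the steel canisters back on their stands: the three round ones stacked on the round wooden stand, largest at the bottom, then the middle one, the smallest on top; and the two square ones on the square stand, the larger below, sides parallel. Each must end upright, sitting flat inside the raised rim of what it stands on. Leave the garlic, the tin and the cup where they are.

Things in the scene. Friction and masses are not known exactly. Their poses are not given: they have to be found in the camera images.
- round_large_center (a point): the largest round pale steel canister, lid fixed, 68 mm wide, body 56 mm high, upright; its flat lid (28 mm above this point) has a raised rim 4 mm high, 62 mm inside. Point: centre of the body, 28 mm above its underside; z up. Sides are plumb: grip in the upper half. It belongs on the round stand.
- round_medium_center (a point): the middle round pale steel canister, lid fixed, 54 mm wide, body 50 mm high, upright; its flat lid (25 mm above this point) has a raised rim 4 mm high, 48 mm inside. Point: centre of the body, 25 mm above its underside; z up. Sides are plumb: grip in the upper half. It belongs inside the lid rim of the largest round one (4 mm play all round).
- round_small_center (a point): the smallest round pale steel canister, lid fixed, 40 mm wide, body 44 mm high, upright; its lid has a small wooden knob, 18 mm wide and 16 mm high above the body, so nothing stands on it. Point: centre of the body, 22 mm above its underside; z up. Sides are plumb: grip in the upper half. It belongs inside the lid rim of the middle round one (4 mm play all round).
- square_large_center (a point): the larger square pale steel canister, lid fixed, 66 mm wide, body 56 mm high, upright; its flat lid (28 mm above this point) has a raised rim 4 mm high, 58 mm inside. Point: centre of the body, 28 mm above its underside; z up; x, y square to its flat sides. Sides are plumb: grip in the upper half. It belongs on the square stand, its sides parallel to the stand's.
- square_small_center (a point): the smaller square pale steel canister, lid fixed, 50 mm wide, body 46 mm high, upright; its lid has a small wooden knob, 18 mm wide and 16 mm high above the body, so nothing stands on it. Point: centre of the body, 23 mm above its underside; z up; x, y square to its flat sides. Sides are plumb: grip in the upper half. It belongs inside the lid rim of the larger square one (4 mm play each side), sides parallel.
- round_stand_floor (a point): round wooden stand fixed to the worktop, about 90 mm wide and 13 mm high, with a raised rim 5 mm high, 78 mm inside. This point is the centre of its floor inside the rim, 8 mm above the worktop. (Room: over the sink, y 0.05 to 0.5, a fixed tap spout reaches forward to x = 0.69 and stands some 0.3 m high; stay clear of it)
- square_stand_floor (a point): square wooden stand fixed to the worktop, about 86 mm wide and 13 mm high, with a raised rim 5 mm high, 74 mm inside. This point is the centre of its floor inside the rim, 8 mm above the worktop; x and y point square to its sides
- garlic: bulb of garlic, 56 mm wide and high, a bystander; origin at the centre of its underside
- tin: food tin with a paper label, 57 mm wide, 72 mm high, a bystander; origin at the centre of its underside
- mug: white spotted cup, 63 mm wide, 54 mm high, with a handle towards its -y, a bystander; origin under the middle of cup and handle together
Things that resemble listed ones, but are neither listed nor needed, are in the scene too. What is shaped like the part that bears round_stand_floor but red is not meant.

How it is judged:
At the end, for the whole second after the job is handed in: Round canisters stacked by size on the round stand, square ones on the square stand, each inside the rim below it: centred within 8 mm, height within 3 mm, upright within 0.06 rad, at rest; the square ones parallel to what they stand on within 0.2 rad (quarter turns alike) (horizontal distance between round_large_center and round_stand_floor below 0.008 m and z of round_large_center in the frame of round_stand_floor between 0.025 and 0.031 m and angle between each of round_large_center, round_medium_center, round_small_center, square_large_center, square_small_center's own z axis and vertical below 0.06 rad and linear speed of each of round_large, round_medium, round_small, square_large, square_small below 0.02 m/s and horizontal distance between round_medium_center and round_large_center below 0.008 m and z of round_medium_center in the frame of round_large_center between 0.05 and 0.056 m and horizontal distance between round_small_center and round_medium_center below 0.008 m and z of round_small_center in the frame of round_medium_center between 0.044 and 0.05 m and horizontal distance between square_large_center and square_stand_floor below 0.008 m and z of square_large_center in the frame of square_stand_floor between 0.025 and 0.031 m and horizontal distance between square_small_center and square_large_center below 0.008 m and z of square_small_center in the frame of square_large_center between 0.048 and 0.054 m and (angle between the x axis of square_large_center and the x axis of square_stand_floor, either way round below 0.2 rad or angle between the x axis of square_large_center and the y axis of square_stand_floor, either way round below 0.2 rad) and (angle between the x axis of square_small_center and the x axis of square_large_center, either way round below 0.2 rad or angle between the x axis of square_small_center and the y axis of square_large_center, either way round below 0.2 rad)); the robot touches nothing.
It fails at once if the garlic is moved more than 30 mm (distance of garlic from where it was at the start of the episode above 0.03 m).
It fails at once if the tin is moved more than 30 mm (distance of tin from where it was at the start of the episode above 0.03 m).
It fails at once if the cup is moved more than 30 mm (distance of mug from where it was at the start of the episode above 0.03 m).
It also fails if it takes over 128 s, if anything falls off the work surface, if the arm or the gripper's body presses on something with over 40 N, if the wrist force passes 120 N, or if a joint passes its speed limit or range.

## Working session

There is one attempt and no reset: what is moved stays moved. The work goes in short steps, Python scripts to look and compute and a tool call to move; the robot and the scene stay as the last step left them, time stands still between calls to the robot, and variables do not carry over. Pictures are saved under pics/ and viewed, at most 14 in all, crops included, and the job is handed in when it is done.

Besides the shell and the picture viewer there is one more tool, called after "Call:" in YAML: its name, and indented under it one key for each argument. send_rows: Moves the arm, as the interface text tells. Its arguments: {"type":"object","properties":{"delta_pos":{"type":"array","items":{"type":"array","items":{"type":"number"}}},"roll":{"type":"array","items":{"type":"number"}},"gripper":{"type":"array","items":{"type":"number"}}},"required":["delta_pos","roll","gripper"]}

```bash
mkdir -p pics
cat > h.py <<'E'
import numpy as np, cv2
from bench import arm
N=["round_large_center","round_medium_center","round_small_center","square_large_center","square_small_center","round_stand_floor","square_stand_floor","garlic","tin","mug"]
def f(p): return p["pixels"].shape[0]/2/np.tan(np.radians(p["vfov"])/2)
def proj(p,w):
    c=np.linalg.inv(p["world_from_camera"])@np.r_[w,1]; return f(p)*c[:2]/c[2]+[p["cx"],p["cy"]]
def ray(p,u,v,z):
    "world point at height z seen at pixel u,v"
    T=np.array(p["world_from_camera"]); d=T[:3,:3]@[(u-p["cx"])/f(p),(v-p["cy"])/f(p),1]; o=T[:3,3]
    return o+d*(z-o[2])/d[2]
def w(p,at): return (np.array(p["world_from_camera"])@np.r_[at,1])[:3]
def save(p,n,box=None,k=1):
    im=cv2.cvtColor(p["pixels"],cv2.COLOR_RGB2BGR)
    if box: im=im[box[1]:box[3],box[0]:box[2]]
    cv2.imwrite("pics/"+n,cv2.resize(im,None,fx=k,fy=k,interpolation=cv2.INTER_CUBIC))
def marks(p,names=N,n=3):
    for t in names:
        for r in arm.landmark_of(p,t)[:n]:
            x=w(p,r["at"]); print(t,round(r["p"],2),x.round(4),proj(p,x).round(0))
E
python3 - <<'E'
from h import *
print(arm.grip_point_offset, arm.state())
for c in ["scene","side","wrist"]:
    p=arm.camera(c); save(p,c+"0.png"); print(c,np.array(p["world_from_camera"]).round(3)[:3].tolist(),p["vfov"])
    marks(p)
E
```

```text
-0.0187 {'time': 0.0, 'qpos': array([-0.10808883,  0.47781044,  0.02236459,  1.55646813, -0.01149087,
        1.10925614, -0.08305746]), 'joint_vel': array([ 0.00125729,  0.00065229, -0.00102976,  0.00105466,  0.00201041,
        0.00066214, -0.00107975]), 'effort': array([-5.45967814e-04, -5.96443820e+01,  1.60769675e+00, -2.81194621e+01,
        1.24063640e-02,  9.39900521e-03,  2.20753498e-05]), 'tool_pos': array([ 6.74412790e-01, -4.04095358e-05,  2.30312207e-01]), 'eef_rot': array([-5.84172755e-04,  7.07094189e-01,  7.07118792e-01, -6.93511631e-04]), 'contact_force': array([-0.05430849, -0.85469961,  0.58075514]), 'torque': array([-0.01110688,  0.02824856, -0.02023315]), 'finger_force': 0.0, 'finger_gap': 0.08544278477919505}
scene [[-0.75, -0.29, 0.595, -0.213], [-0.662, 0.329, -0.674, 0.854], [-0.0, -0.899, -0.438, 0.619]] 56.31170106050719
round_large_center 0.89 [ 0.4471 -0.212   0.0264] [399. 224.]
round_medium_center 0.71 [ 0.4394 -0.3498  0.0228] [425. 212.]
round_small_center 0.74 [ 0.4472 -0.2151  0.0237] [400. 225.]
round_small_center 0.71 [ 0.5849 -0.2811  0.0209] [37
[... 1152 characters left out ...]
4436 -0.2142  0.0261] [290. 299.]
garlic 0.82 [ 0.4347 -0.0704  0.0019] [281. 274.]
tin 0.69 [ 6.731e-01 -2.011e-01  6.000e-04] [398. 297.]
mug 0.91 [ 0.663  -0.4152  0.0016] [422. 362.]
wrist [[1.0, 0.0, -0.0, 0.676], [0.0, -0.945, -0.327, 0.084], [-0.0, 0.327, -0.945, 0.374]] 68.18496484719766
round_large_center 0.72 [ 0.4525 -0.2108  0.0266] [133. 375.]
round_small_center 0.97 [ 0.5816 -0.278   0.021 ] [246. 415.]
square_small_center 0.61 [ 0.4376 -0.349   0.0244] [141. 459.]
round_stand_floor 0.68 [ 0.5757 -0.1302  0.0082] [234. 308.]
square_stand_floor 0.59 [0.461  0.0912 0.0093] [ 97. 107.]
garlic 0.95 [ 0.4397 -0.067  -0.0019] [113. 255.]
tin 0.92 [ 0.6785 -0.201  -0.0023] [322. 353.]
```

View pics/scene0.png

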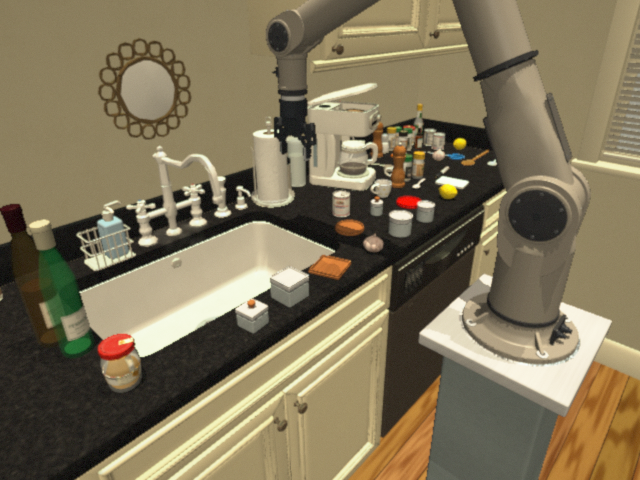

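View pics/side0.png

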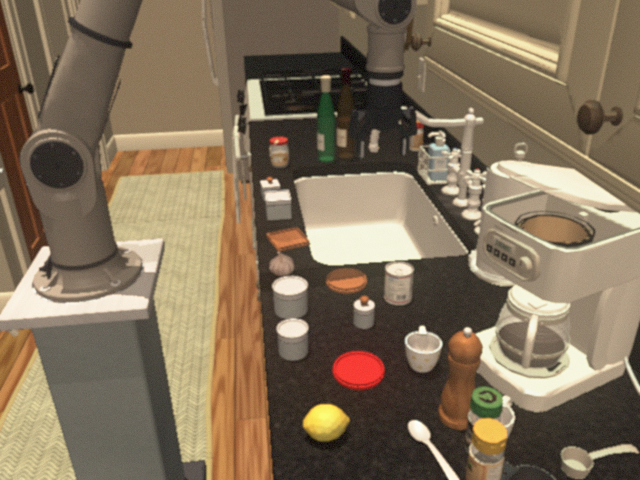

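View pics/wrist0.png

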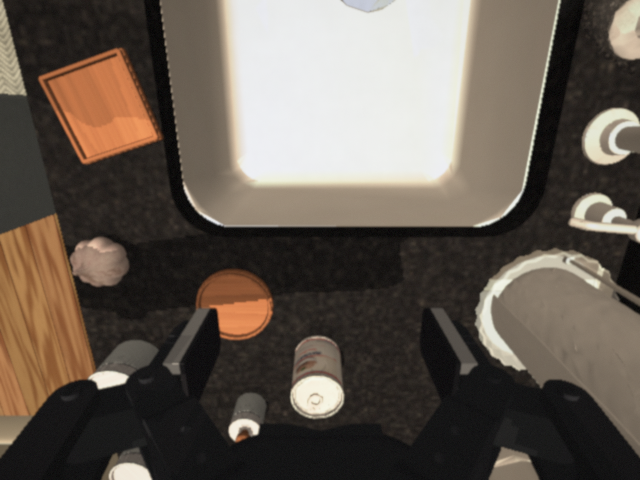

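The scene shows the two wooden stands (round at scene px (349,226), square at (330,265)). The five pale canisters are at (399,224), (425,212), (376,207), (290,287) and (252,316). The red disc at (408,201) looks like the round stand but isn't the one meant. The wooden one at (349,226) fits, and it shows clearly at wrist px (234,305). I'll measure both stands from straight above.

Call:
send_rows:
  delta_pos:
    - [0.7,-6,0]
    - [0.7,-12,0]
    - [0.7,-18,0]
    - [0.7,-21,0]
    - [0.7,-21,0]
    - [0.7,-21,0]
  roll: [0,0,0,0,0,0]
  gripper: [0,0,0,0,0,0]

```text
time: 2.4
tool_pos: [0.466, 0.0071, 0.2318]
eef_rot: [0.0, 0.707, 0.707, 0.001]
contact_force: [0.6, -1.0, -0.4]
finger_gap: 0.0851
finger_force: 0.0
```

```bash
cat >> h.py <<'E'
def stand(p,near,z=0.013):
    h=cv2.cvtColor(p["pixels"],cv2.COLOR_RGB2HSV); m=((h[...,0]<20)&(h[...,1]>110)&(h[...,2]>70)).astype(np.uint8)
    m=cv2.morphologyEx(m,cv2.MORPH_CLOSE,np.ones((5,5)))
    cs,_=cv2.findContours(m,cv2.RETR_EXTERNAL,cv2.CHAIN_APPROX_NONE)
    c0=proj(p,np.array(near)); c=min([c for c in cs if cv2.contourArea(c)>800],key=lambda c:np.linalg.norm(c[:,0].mean(0)-c0))
    q=np.array([ray(p,u,v,z)[:2] for u,v in c[:,0]],np.float32)*1000
    print("rect",cv2.minAreaRect(q),"ell",cv2.fitEllipse(q),"area",cv2.contourArea(q), "mom",[cv2.moments(q)[k]/cv2.moments(q)["m00"] for k in("m10","m01")])
    return q
E
python3 - <<'E'
from h import *
p=arm.camera("wrist"); save(p,"w1.png"); print(arm.state()["tool_pos"])
stand(p,[.463,.091,.013])
marks(p,["square_stand_floor","garlic","round_stand_floor"])
E
```

```text
[0.46622864 0.00710169 0.23163181]
rect ((464.37689208984375, 89.52836608886719), (86.04179382324219, 85.9994125366211), 17.174379348754883) ell ((464.0852966308594, 89.93730163574219), (98.67891693115234, 100.46637725830078), 169.8643341064453) area 7181.326444089878 mom [464.24059517057276, 89.69182904102927]
square_stand_floor 0.59 [0.4627 0.0894 0.0068] [315. 117.]
garlic 0.95 [ 0.4376 -0.0697 -0.0016] [294. 263.]
round_stand_floor 0.57 [ 0.5774 -0.1305  0.0061] [412. 312.]
```

View pics/w1.png

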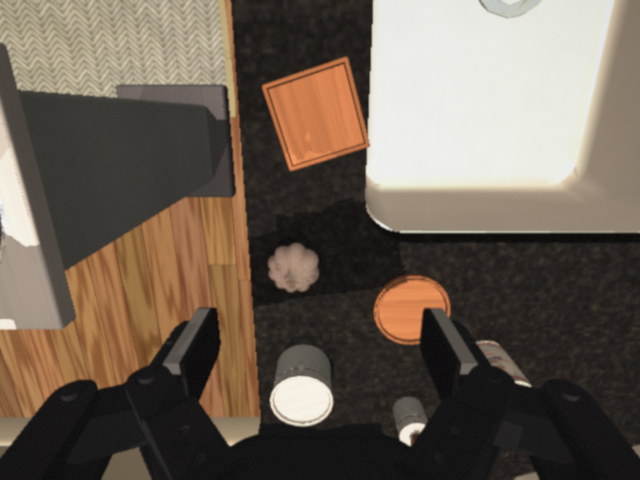

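Square stand: centre (0.4643, 0.0896), yaw +17.2°, with the fitted size of 86.0 mm matching the description. It fills wrist px (263–368, 58–170). Next is the round stand.

Call:
send_rows:
  delta_pos:
    - [-5,2.5,0]
    - [-10,5,0]
    - [-15,7.5,0]
    - [-21.9,11,0]
    - [-21.9,11,0]
    - [-21.9,11,0]
    - [-21.9,11,0]
  roll: [0,0,0,0,0,0,0]
  gripper: [0,0,0,0,0,0,0]

```text
time: 3.48
tool_pos: [0.5748, -0.2099, 0.2309]
eef_rot: [-0.001, 0.706, 0.708, 0.0]
contact_force: [0.5, 0.5, -0.0]
finger_gap: 0.0854
finger_force: 0.0
```

Run:
```python
from h import *
p=arm.camera("wrist"); save(p,"w2.png"); print(arm.state()["tool_pos"])
stand(p,[.576,-.128,.013])
marks(p,["round_stand_floor","round_large_center","round_medium_center","round_small_center","tin"])
```

```text
[ 0.57487174 -0.20981771  0.23117824]
rect ((575.6163940429688, -127.3722152709961), (88.86663055419922, 88.2661361694336), 0.13297712802886963) ell ((575.553955078125, -127.3033218383789), (88.71306610107422, 88.86146545410156), 154.08209228515625) area 6190.634928661864 mom [575.5516036069733, -127.29747781668102]
round_stand_floor 0.94 [ 0.5458 -0.4247  0.0044] [296. 366.]
round_stand_floor 0.61 [ 0.5747 -0.1299  0.0115] [319. 119.]
round_large_center 0.64 [ 0.4402 -0.0679 -0.0032] [178.  50.]
round_large_center 0.58 [ 0.4515 -0.2154  0.0275] [196. 209.]
round_medium_center 0.94 [ 0.4411 -0.3475  0.0241] [201. 321.]
round_small_center 0.7 [ 0.5839 -0.2797  0.0195] [327. 265.]
tin 0.81 [ 6.738e-01 -1.995e-01  4.000e-04] [412. 188.]
```

View pics/w2.png

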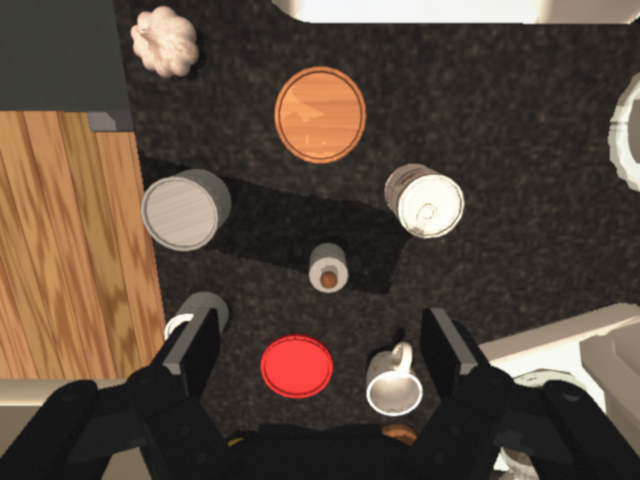

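The round stand is at (0.5755, −0.1273), at px (320,115). It's the wooden one; the red look-alike is at (297,366). The lids show at about px (180,213) for the large canister and (185,332) for the medium; the small one's knob is at (329,281).

Run:
```python
from h import *
p=arm.camera("wrist")
print(ray(p,180,213,.06), ray(p,328,280,.058), ray(p,192,330,.054))
g=cv2.medianBlur(cv2.cvtColor(p["pixels"],cv2.COLOR_RGB2GRAY),5)
c=cv2.HoughCircles(g,cv2.HOUGH_GRADIENT,1,30,param1=80,param2=25,minRadius=15,maxRadius=50)
for u,v,r in c[0]: print(u,v,r,ray(p,u,v,.06).round(4))
```

```text
[ 0.4480702  -0.21239115  0.06      ] [ 0.58422996 -0.28093982  0.058     ] [ 0.44203548 -0.34107636  0.054     ]
319.5 112.5 46.3 [ 0.5757 -0.1254  0.06  ]
182.5 207.5 41.6 [ 0.451  -0.2072  0.06  ]
431.5 202.5 32.1 [ 0.6773 -0.2022  0.06  ]
295.5 371.5 37.7 [ 0.5501 -0.389   0.06  ]
392.5 382.5 31.5 [ 0.6557 -0.4035  0.06  ]
327.5 270.5 20.2 [ 0.5836 -0.2698  0.06  ]
203.5 314.5 24.1 [ 0.4583 -0.3188  0.06  ]
608.5 343.5 30.2 [ 0.8781 -0.3529  0.06  ]
```

Call:
send_rows:
  delta_pos:
    - [-0.2,-5,0]
    - [-0.2,-10,0]
    - [-0.2,-12.7,4]
    - [-0.2,-12.7,9]
    - [-0.2,-12.7,13]
    - [-0.2,-12.7,13]
    - [-0.2,-12.7,13]
  roll: [0,0,0,0,0,0,0]
  gripper: [0,0,0,0,0,0,0]

```text
time: 4.7
tool_pos: [0.449, -0.2143, 0.1026]
eef_rot: [0.001, 0.707, 0.707, 0.0]
contact_force: [-0.6, 0.5, -0.7]
finger_gap: 0.0852
finger_force: 0.0
```

Run:
```python
from h import *
p=arm.camera("wrist"); save(p,"w3.png"); s=arm.state(); print(s["tool_pos"],s["eef_rot"])
marks(p,["round_large_center"])
for z in(.06,): print(proj(p,[.448,-.2125,z]))
```

```text
[ 0.44934164 -0.21445667  0.1030088 ] [1.28334912e-03 7.07142499e-01 7.07069572e-01 6.78273496e-04]
round_large_center 0.84 [ 0.4524 -0.2136  0.0251] [323. 248.]
[316.12940146 267.66980113]
```

View pics/w3.png

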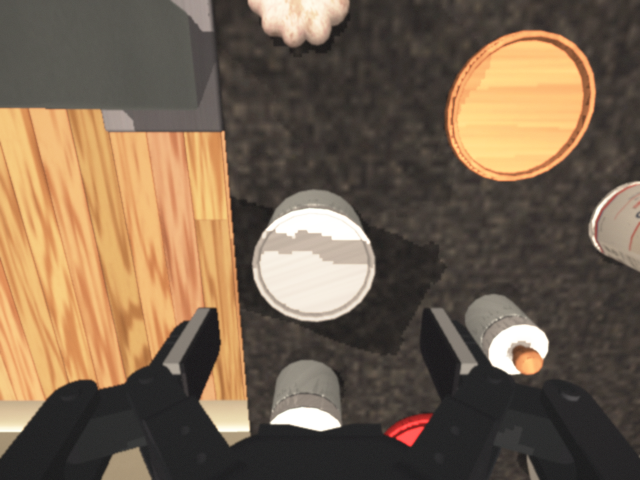

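The lid circle is centred at px (314,264), which agrees with the estimate to within 2 mm. I'll lower and grip across x, then open, turn 90° and grip across y so the canister is centred on the tool.

Call:
send_rows:
  delta_pos:
    - [0.3,-0.2,0]
    - [0.3,-0.2,3]
    - [0.3,-0.2,6]
    - [0.3,-0.2,8]
    - [0.3,-0.2,8.7]
    - [0.3,-0.2,8.7]
    - [0.3,-0.2,8.7]
    - [0.3,-0.2,8.7]
    - [0.3,-0.2,8.7]
    - [0.3,-0.2,8.7]
    - [0.3,-0.2,8.7]
    - [0.3,-0.2,8.7]
  roll: [0,0,0,0,0,0,0,0,0,0,0,0]
  gripper: [0,0,0,0,0,0,1,1,1,1,1,1]

```text
time: 6.3
tool_pos: [0.4465, -0.2112, 0.0159]
eef_rot: [0.001, 0.707, 0.707, 0.0]
contact_force: [-2.4, 0.3, 10.9]
finger_gap: 0.0675
finger_force: 64.2
```

Call:
send_rows:
  delta_pos:
    - [0,0,0]
    - [0,0,0]
    - [0,0,0]
    - [0,0,0]
    - [0,0,0]
    - [0,0,0]
    - [0,0,0]
    - [0,0,0]
    - [0,0,0]
    - [0,0,0]
    - [0,0,0]
    - [0,0,0]
    - [0,0,0]
    - [0,0,0]
    - [0,0,0]
    - [0,0,0]
    - [0,0,0]
    - [0,0,0]
  roll: [0,0,0,10,20,30,40,50,60,70,80,90,90,90,90,90,90,90]
  gripper: [0,0,0,0,0,0,0,0,0,0,0,0,0,1,1,1,1,1]

```text
time: 8.55
tool_pos: [0.4462, -0.2112, 0.0147]
eef_rot: [-0.0, 1.0, 0.001, 0.0]
contact_force: [-0.6, 0.0, 5.3]
finger_gap: 0.0673
finger_force: 64.1
```

Call:
send_rows:
  delta_pos:
    - [0,0,-2]
    - [0,0,-6]
    - [3,-2,-6]
    - [7,-4.5,-6]
    - [11,-7,-6]
    - [12.9,-8.4,-6]
    - [12.9,-8.4,-6]
    - [12.9,-8.4,-6]
    - [12.9,-8.4,-6]
  roll: [0,0,0,0,0,0,0,0,0]
  gripper: [1,1,1,1,1,1,1,1,1]

```text
time: 9.68
tool_pos: [0.5736, -0.1283, 0.0743]
eef_rot: [0.0, 1.0, -0.001, -0.001]
contact_force: [-0.5, 0.5, -3.4]
finger_gap: 0.0673
finger_force: 66.6
```

Run:
```python
from h import *
s=arm.state(); print(s["tool_pos"],s["eef_rot"],s["finger_gap"])
p=arm.camera("side"); save(p,"s1.png",[250,200,430,340],4)
```

```text
[ 0.57357039 -0.12834854  0.0742615 ] [ 1.04562648e-04  9.99999240e-01 -1.11744830e-03 -5.09801821e-04] 0.06726388295692469
```

View pics/s1.png

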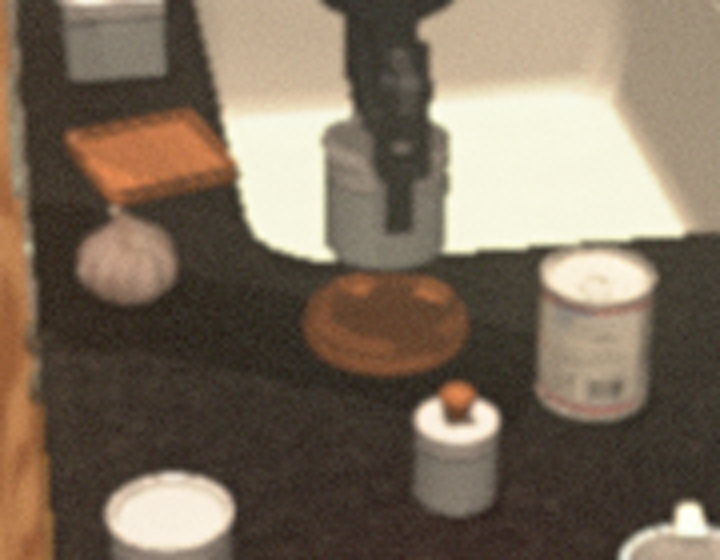

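The canister hangs level at crop px (387,190), above the stand at (387,322). Next I lower and release it.

Call:
send_rows:
  delta_pos:
    - [0.2,-0.1,0]
    - [0.2,-0.1,2]
    - [0.2,-0.1,4]
    - [0.2,-0.1,4.6]
    - [0.2,-0.1,5.1]
    - [0.2,-0.1,5.1]
    - [0.2,-0.1,5.1]
  roll: [0,0,0,0,0,0,0]
  gripper: [1,1,1,1,1,1,1]

```text
time: 10.6
tool_pos: [0.5773, -0.1261, 0.0235]
eef_rot: [0.0, 1.0, -0.0, 0.0]
contact_force: [0.7, -0.7, -3.4]
finger_gap: 0.0672
finger_force: 68.0
```

Call:
send_rows:
  delta_pos:
    - [-0.2,0.1,0]
    - [-0.2,0.1,0.1]
    - [-0.2,0.1,0.1]
    - [-0.2,0.1,0.1]
  roll: [0,0,0,0]
  gripper: [1,1,1,1]

```text
time: 11.1
tool_pos: [0.5749, -0.1272, 0.0227]
eef_rot: [-0.0, 1.0, -0.0, 0.0]
contact_force: [-3.7, 1.1, 5.6]
finger_gap: 0.067
finger_force: 68.2
```

Call:
send_rows:
  delta_pos:
    - [0,0,0]
    - [0,0,0]
    - [0,0,0]
    - [0,0,-3]
    - [0,0,-8]
    - [-3,5,-8]
    - [-6,10,-8]
    - [-9,15,-8]
    - [-12,20,-8]
    - [-13.4,22.1,-8]
    - [-13.4,22.1,-8]
    - [-13.4,22.1,-8]
  roll: [0,0,0,0,0,0,0,0,0,0,0,0]
  gripper: [0,0,0,0,0,0,0,0,0,0,0,0]

```text
time: 12.6
tool_pos: [0.4419, -0.3468, 0.1021]
eef_rot: [-0.0, 1.0, 0.001, 0.0]
contact_force: [-0.5, -0.4, 0.6]
finger_gap: 0.0851
finger_force: 0.0
```

Run:
```python
from h import *
p=arm.camera("wrist"); save(p,"w4.png",None,0.8); s=arm.state(); print(s["tool_pos"],s["eef_rot"])
marks(p,["round_medium_center"])
print(proj(p,[.441,-.349,.054]))
q=arm.camera("side"); marks(q,["round_large_center","round_medium_center"],2)
```

```text
[ 0.44223938 -0.34637891  0.10205304] [-4.82962217e-04  9.99999126e-01  1.22479172e-03  1.18187043e-04]
round_medium_center 0.7 [ 0.4376 -0.3478  0.0255] [321. 257.]
[323.34909874 269.88454024]
round_large_center 0.88 [ 0.5727 -0.1285  0.0385] [345. 268.]
round_medium_center 0.59 [ 0.436  -0.353   0.0259] [292. 341.]
```

View pics/w4.png

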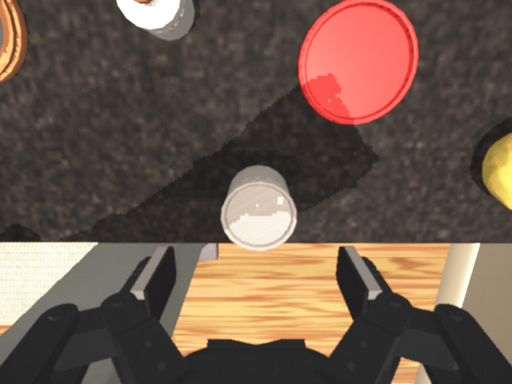

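Medium lid at view px (258,214), right where expected. Lower and grip.

Call:
send_rows:
  delta_pos:
    - [0,0.3,0]
    - [0,0.3,3]
    - [0,0.3,6]
    - [0,0.3,8]
    - [0,0.3,8.9]
    - [0,0.3,8.9]
    - [0,0.3,8.9]
    - [0,0.3,8.9]
    - [0,0.3,8.9]
    - [0,0.3,8.9]
    - [0,0.3,8.9]
    - [0,0.3,8.9]
    - [0,0.3,8.9]
  roll: [0,0,0,0,0,0,0,0,0,0,0,0,0]
  gripper: [0,0,0,0,0,0,1,1,1,1,1,1,1]

```text
time: 14.48
tool_pos: [0.4416, -0.3512, 0.0145]
eef_rot: [0.0, 1.0, -0.0, 0.001]
contact_force: [-0.7, 1.0, 5.8]
finger_gap: 0.0534
finger_force: 62.3
```

Call:
send_rows:
  delta_pos:
    - [0,0,0]
    - [0,0,0]
    - [0,0,0]
    - [0,0,0]
    - [0,0,0]
    - [0,0,0]
    - [0,0,0]
    - [0,0,0]
    - [0,0,0]
    - [0,0,0]
    - [0,0,0]
    - [0,0,0]
    - [0,0,0]
    - [0,0,0]
    - [0,0,0]
    - [0,0,0]
    - [0,0,0]
    - [0,0,0]
    - [0,0,0]
  roll: [0,0,0,-10,-20,-30,-40,-50,-60,-70,-80,-90,-90,-90,-90,-90,-90,-90,-90]
  gripper: [0,0,0,0,0,0,0,0,0,0,0,0,0,1,1,1,1,1,1]

```text
time: 16.85
tool_pos: [0.4408, -0.351, 0.0138]
eef_rot: [-0.0, 0.708, 0.707, -0.0]
contact_force: [-2.3, 0.8, 5.8]
finger_gap: 0.0534
finger_force: 62.2
```

Call:
send_rows:
  delta_pos:
    - [0,0,-4]
    - [0,0,-9]
    - [4,2.4,-9]
    - [9,5.4,-9]
    - [14,8.4,-9]
    - [19,11.4,-9]
    - [22.4,13.4,-9]
    - [22.4,13.4,-9]
    - [22.4,13.4,-9]
    - [22.4,13.4,-9]
  roll: [0,0,0,0,0,0,0,0,0,0]
  gripper: [1,1,1,1,1,1,1,1,1,1]

```text
time: 18.1
tool_pos: [0.5741, -0.1286, 0.1031]
eef_rot: [-0.0, 0.708, 0.706, -0.001]
contact_force: [-0.5, -0.4, -2.2]
finger_gap: 0.0534
finger_force: 63.9
```

Run:
```python
from h import *
s=arm.state(); print(s["tool_pos"],s["eef_rot"],s["finger_gap"])
```

```text
[ 0.57406362 -0.12863187  0.10310959] [-7.20523474e-05  7.08092417e-01  7.06119545e-01 -5.58588811e-04] 0.05343405695206211
```

Call:
send_rows:
  delta_pos:
    - [0.1,0.1,0.5]
    - [0.1,0.1,1.2]
    - [0.1,0.1,1.8]
    - [0.1,0.1,1.8]
    - [0.1,0.1,1.8]
  roll: [0,0,0,0,0]
  gripper: [1,1,1,1,1]

```text
time: 18.73
tool_pos: [0.5761, -0.126, 0.0853]
eef_rot: [0.0, 0.707, 0.707, 0.0]
contact_force: [-0.1, -0.3, -1.9]
finger_gap: 0.0534
finger_force: 63.9
```

Call:
send_rows:
  delta_pos:
    - [-0.1,-0.1,0]
    - [-0.1,-0.1,0.3]
    - [-0.1,-0.1,0.6]
    - [-0.1,-0.1,0.75]
    - [-0.1,-0.1,0.75]
    - [-0.1,-0.1,0.75]
  roll: [0,0,0,0,0,0]
  gripper: [1,1,1,1,1,1]

```text
time: 19.48
tool_pos: [0.575, -0.1269, 0.0779]
eef_rot: [-0.0, 0.707, 0.707, 0.0]
contact_force: [-1.4, 0.5, 0.8]
finger_gap: 0.0531
finger_force: 64.0
```

Call:
send_rows:
  delta_pos:
    - [0,0,0]
    - [0,0,0]
    - [0,0,0]
    - [0,0,-3]
    - [0,0,-7]
    - [-5,0.3,-7]
    - [-10,0.5,-7]
    - [-15.3,0.8,-5]
    - [-15.3,0.8,-2.5]
    - [-15.3,0.8,-2.5]
    - [-15.3,0.8,-2.5]
  roll: [0,0,0,0,0,0,0,0,0,0,0]
  gripper: [0,0,0,0,0,0,0,0,0,0,0]

```text
time: 20.85
tool_pos: [0.5837, -0.279, 0.1035]
eef_rot: [0.0, 0.707, 0.708, 0.0]
contact_force: [0.9, -0.3, 0.2]
finger_gap: 0.0857
finger_force: 0.0
```

Run:
```python
from h import *
p=arm.camera("wrist"); save(p,"w5.png",None,0.8); s=arm.state(); print(s["tool_pos"],s["eef_rot"])
marks(p,["round_small_center","round_medium_center"],2)
print(proj(p,[.583,-.28,.044]),proj(p,[.575,-.127,.118]))
q=arm.camera("scene"); marks(q,["round_medium_center"],2)
```

```text
[ 0.5840209  -0.27911561  0.10392567] [5.97615052e-04 7.06553634e-01 7.07659016e-01 5.68022221e-04]
round_small_center 0.78 [ 0.5831 -0.2801  0.0219] [317. 248.]
[316.84816649 260.64370083] [ 285.64392047 -142.93096325]
round_medium_center 0.94 [ 0.5728 -0.1278  0.0858] [350. 204.]
```

View pics/w5.png

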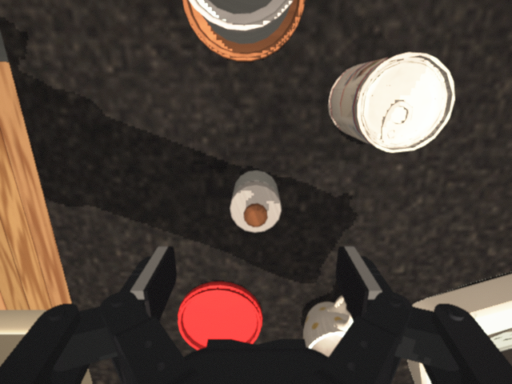

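Small canister at view px (256,207) with its knob, centred under the tool. Lower and grip both ways.

Call:
send_rows:
  delta_pos:
    - [0,0,3]
    - [0,0,6]
    - [0,0,8]
    - [0,0,9]
    - [0,0,9]
    - [0,0,9]
    - [0,0,9]
    - [0,0,9]
    - [0,0,9]
    - [0,0,9]
    - [0,0,9]
    - [0,0,9]
    - [0,0,9]
  roll: [0,0,0,0,0,0,0,0,0,0,0,0,0]
  gripper: [0,0,0,0,0,1,1,1,1,1,1,1,1]

```text
time: 22.72
tool_pos: [0.5838, -0.2803, 0.0138]
eef_rot: [0.001, 0.707, 0.707, 0.0]
contact_force: [-0.8, 0.5, 5.4]
finger_gap: 0.0387
finger_force: 60.5
```

Call:
send_rows:
  delta_pos:
    - [0,0,0]
    - [0,0,0]
    - [0,0,0]
    - [0,0,0]
    - [0,0,0]
    - [0,0,0]
    - [0,0,0]
    - [0,0,0]
    - [0,0,0]
    - [0,0,0]
    - [0,0,0]
    - [0,0,0]
    - [0,0,0]
    - [0,0,0]
    - [0,0,0]
    - [0,0,0]
    - [0,0,0]
    - [0,0,0]
    - [0,0,0]
    - [0,0,0]
  roll: [0,0,0,10,20,30,40,50,60,70,80,90,90,90,90,90,90,90,90,90]
  gripper: [0,0,0,0,0,0,0,0,0,0,0,0,0,1,1,1,1,1,1,1]

```text
time: 25.22
tool_pos: [0.5833, -0.2802, 0.0132]
eef_rot: [0.0, 1.0, 0.0, 0.0]
contact_force: [0.1, 0.1, 5.7]
finger_gap: 0.0382
finger_force: 60.5
```

Call:
send_rows:
  delta_pos:
    - [0,0,-4]
    - [0,0,-9]
    - [0,0,-14]
    - [0,0,-14]
    - [-0.2,-5,-14]
    - [-0.5,-10,-14]
    - [-0.8,-15.3,-14]
    - [-0.8,-15.3,-14]
    - [-0.8,-15.3,-14]
    - [-0.8,-15.3,-14]
  roll: [0,0,0,0,0,0,0,0,0,0]
  gripper: [1,1,1,1,1,1,1,1,1,1]

```text
time: 26.48
tool_pos: [0.5744, -0.1287, 0.1524]
eef_rot: [0.0, 1.0, -0.001, -0.0]
contact_force: [-0.3, -0.2, -1.6]
finger_gap: 0.0384
finger_force: 60.9
```

Call:
send_rows:
  delta_pos:
    - [0,-0.1,0.5]
    - [0,-0.1,1.2]
    - [0,-0.1,1.7]
    - [0,-0.1,1.7]
    - [0,-0.1,1.7]
  roll: [0,0,0,0,0]
  gripper: [1,1,1,1,1]

```text
time: 27.1
tool_pos: [0.5751, -0.1261, 0.1359]
eef_rot: [0.0, 1.0, -0.0, 0.0]
contact_force: [-0.0, -0.2, -1.1]
finger_gap: 0.0386
finger_force: 60.9
```

Call:
send_rows:
  delta_pos:
    - [0,0.1,0.3]
    - [0,0.1,0.6]
    - [0,0.1,0.85]
    - [0,0.1,0.85]
    - [0,0.1,0.85]
  roll: [0,0,0,0,0]
  gripper: [1,1,1,1,1]

```text
time: 27.72
tool_pos: [0.575, -0.127, 0.1272]
eef_rot: [0.0, 1.0, -0.0, 0.0]
contact_force: [-0.0, -0.7, -1.1]
finger_gap: 0.0386
finger_force: 61.0
```

Call:
send_rows:
  delta_pos:
    - [0,0,0.1]
    - [0,0,0.1]
    - [0,0,0.1]
  roll: [0,0,0]
  gripper: [1,1,1]

```text
time: 28.1
tool_pos: [0.5752, -0.127, 0.1272]
eef_rot: [-0.0, 1.0, -0.0, 0.0]
contact_force: [-2.9, 1.7, 7.0]
finger_gap: 0.0385
finger_force: 61.9
```

Call:
send_rows:
  delta_pos:
    - [0,0,0]
    - [0,0,0]
    - [0,0,0]
    - [0,0,0]
    - [0,0,-4]
    - [0,0,-10]
    - [-1.5,-4,-10]
    - [-3.5,-9,-10]
    - [-5,-14,-10]
    - [-6.5,-19,-10]
    - [-8.5,-24,-10]
    - [-10,-29,-10]
    - [-12,-33,-10]
    - [-13,-36.7,-10]
    - [-13,-36.7,-10]
    - [-13,-36.7,-10]
    - [-13,-36.7,-10]
  roll: [0,0,0,0,0,0,-10,-20,-30,-40,-50,-60,-70,-80,-90,-90,-90]
  gripper: [0,0,0,0,0,0,0,0,0,0,0,0,0,0,0,0,0]

```text
time: 30.22
tool_pos: [0.4453, 0.2393, 0.2263]
eef_rot: [0.0, 0.709, 0.705, -0.0]
contact_force: [-0.4, 0.4, 0.0]
finger_gap: 0.0853
finger_force: 0.0
```

Run:
```python
from h import *
p=arm.camera("wrist"); s=arm.state(); print(s["tool_pos"],s["eef_rot"])
marks(p,["square_large_center","square_small_center"],2)
q=arm.camera("side"); marks(q,["round_small_center","round_medium_center","round_large_center"],2)
a=cv2.cvtColor(p["pixels"],cv2.COLOR_RGB2BGR)[0:380,150:550]; b=cv2.resize(cv2.cvtColor(q["pixels"],cv2.COLOR_RGB2BGR)[190:330,280:430],None,fx=2.7,fy=2.7)
c=np.zeros((380,810,3),np.uint8);c[:,:400]=a;c[:b.shape[0],405:405+b.shape[1]]=b[:380];cv2.imwrite("pics/w6.png",c[:,:800])
```

```text
[0.445279   0.23926712 0.22628611] [ 6.22511539e-05  7.08575422e-01  7.05635079e-01 -4.97513101e-05]
square_small_center 0.71 [0.4364 0.373  0.0214] [308.  55.]
round_small_center 0.86 [ 0.5757 -0.1276  0.1385] [347. 226.]
round_medium_center 0.88 [ 0.5742 -0.1358  0.0923] [347. 247.]
round_medium_center 0.43 [ 0.5758 -0.1235  0.0076] [346. 279.]
round_large_center 0.84 [ 0.5719 -0.1279  0.0366] [345. 268.]
```

View pics/w6.png

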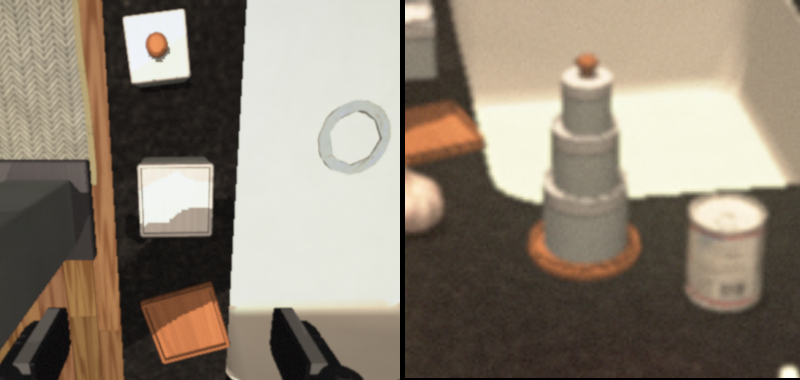

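The round stack stands well nested (right half). In the left half, the large square lid is at px (326,200) and nearly axis-aligned; the small one is at (307,45), turned slightly. Next I'll measure both.

Run:
```python
from h import *
p=arm.camera("wrist")
hs=cv2.cvtColor(p["pixels"],cv2.COLOR_RGB2HSV)
for name,box,z,vs in [("large",(270,140,380,255),.060,(90,110,130)),("small",(262,2,350,95),.046,(150,175,200))]:
    for v in vs:
        m=np.zeros(hs.shape[:2],np.uint8); x0,y0,x1,y1=box
        m[y0:y1,x0:x1]=(hs[y0:y1,x0:x1,2]>v)
        c=max(cv2.findContours(m,cv2.RETR_EXTERNAL,cv2.CHAIN_APPROX_NONE)[0],key=cv2.contourArea)
        q=np.array([ray(p,*t,z)[:2] for t in cv2.convexHull(c)[:,0]],np.float32)*1000
        print(name,v,[np.round(k,1) for k in cv2.minAreaRect(q)])
```

```text
large 90 [array([451.1, 252.4]), array([66.9, 69.8]), np.float64(0.4)]
large 110 [array([451.1, 251.5]), array([66.7, 67.4]), np.float64(0.9)]
large 130 [array([451.2, 250.8]), array([65.9, 66.4]), np.float64(0.4)]
small 150 [array([436.3, 375.3]), array([49.5, 49.3]), np.float64(6.1)]
small 175 [array([436.2, 375.4]), array([49. , 48.8]), np.float64(6.1)]
small 200 [array([436.2, 375.4]), array([48.4, 48.1]), np.float64(6.0)]
```

Call:
send_rows:
  delta_pos:
    - [1.2,0.6,4]
    - [1.2,0.6,9]
    - [1.2,0.6,12.6]
    - [1.2,0.6,12.6]
    - [1.2,0.6,12.6]
  roll: [0,0,0,0,0]
  gripper: [0,0,0,0,0]

```text
time: 31.25
tool_pos: [0.4519, 0.2524, 0.1015]
eef_rot: [0.0, 0.707, 0.707, 0.001]
contact_force: [0.5, -0.3, 0.4]
finger_gap: 0.085
finger_force: 0.0
```

Call:
send_rows:
  delta_pos:
    - [-0.1,-0.1,3]
    - [-0.1,-0.1,6]
    - [-0.1,-0.1,8]
    - [-0.1,-0.1,8.7]
    - [-0.1,-0.1,8.7]
    - [-0.1,-0.1,8.7]
    - [-0.1,-0.1,8.7]
    - [-0.1,-0.1,8.7]
    - [-0.1,-0.1,8.7]
    - [-0.1,-0.1,8.7]
    - [-0.1,-0.1,8.7]
  roll: [0,0,0,0,0,0,0,0,0,0,0]
  gripper: [0,0,0,0,0,1,1,1,1,1,1]

```text
time: 32.62
tool_pos: [0.4509, 0.2516, 0.0147]
eef_rot: [0.0, 0.707, 0.707, 0.001]
contact_force: [0.2, 0.6, 5.0]
finger_gap: 0.0653
finger_force: 66.9
```

Turning in place would catch the square's corners, so I open, lift, turn, and lower again.

Call:
send_rows:
  delta_pos:
    - [0,0,0]
    - [0,0,0]
    - [0,0,0]
    - [0,0,-4]
    - [0,0,-8]
    - [0,0,-8]
    - [0,0,-8]
    - [0,0,-8]
    - [0,0,-8]
    - [0,0,-8]
    - [0,0,-8]
    - [0,0,-8]
    - [0,0,-8]
    - [0,0,-8]
    - [0,0,-8]
    - [0,0,-8]
  roll: [0,0,0,0,0,10,20,30,40,50,60,70,80,90,90,90]
  gripper: [0,0,0,0,0,0,0,0,0,0,0,0,0,0,0,0]

```text
time: 34.62
tool_pos: [0.4499, 0.2511, 0.0933]
eef_rot: [0.0, 1.0, 0.002, -0.0]
contact_force: [-0.1, 0.2, -0.9]
finger_gap: 0.0855
finger_force: 0.0
```

Call:
send_rows:
  delta_pos:
    - [0.1,0,3]
    - [0.1,0,6]
    - [0.1,0,7.9]
    - [0.1,0,7.9]
    - [0.1,0,7.9]
    - [0.1,0,7.9]
    - [0.1,0,7.9]
    - [0.1,0,7.9]
    - [0.1,0,7.9]
    - [0.1,0,7.9]
    - [0.1,0,7.9]
  roll: [0,0,0,0,0,0,0,0,0,0,0]
  gripper: [0,0,0,0,0,1,1,1,1,1,1]

```text
time: 36.0
tool_pos: [0.4517, 0.2513, 0.0154]
eef_rot: [-0.001, 1.0, 0.0, 0.001]
contact_force: [-0.2, -1.1, 4.8]
finger_gap: 0.0659
finger_force: 66.0
```

Call:
send_rows:
  delta_pos:
    - [0,0,-3]
    - [0,0,-6]
    - [0.4,5,-6]
    - [0.8,10,-6]
    - [1.2,15,-6]
    - [1.3,16.2,-6]
    - [1.3,16.2,-6]
    - [1.3,16.2,-6]
    - [1.3,16.2,-6]
  roll: [0,0,-6,-12,-17,-17,-17,-17,-17]
  gripper: [1,1,1,1,1,1,1,1,1]

```text
time: 37.12
tool_pos: [0.464, 0.0906, 0.0742]
eef_rot: [-0.0, 0.989, 0.149, -0.0]
contact_force: [-1.0, 0.0, -3.1]
finger_gap: 0.0654
finger_force: 68.5
```

Run:
```python
from h import *
from scipy.spatial.transform import Rotation as R
s=arm.state(); q=s["eef_rot"]; M=R.from_quat(q[[1,2,3,0]]).as_matrix(); print(s["tool_pos"],np.degrees(np.arctan2(M[1,0],M[0,0])),"tool-frame cm to target",M.T@(np.array([.4651,.0898,.0236])-s["tool_pos"])*100)
```

```text
[0.46395612 0.09060185 0.07420814] 17.148243872229614 tool-frame cm to target [0.08577433 0.11174865 5.06078149]
```

Call:
send_rows:
  delta_pos:
    - [0.1,0,2]
    - [0.1,0,3.5]
    - [0.1,0,4.2]
    - [0.1,0,4.2]
    - [0.1,0,4.2]
  roll: [0,0,0,0,0]
  gripper: [1,1,1,1,1]

```text
time: 37.75
tool_pos: [0.4653, 0.0893, 0.0326]
eef_rot: [-0.0, 0.989, 0.148, 0.0]
contact_force: [0.2, -0.1, -3.1]
finger_gap: 0.0652
finger_force: 68.6
```

Run:
```python
from h import *
from scipy.spatial.transform import Rotation as R
s=arm.state(); q=s["eef_rot"]; M=R.from_quat(q[[1,2,3,0]]).as_matrix(); print(s["tool_pos"],np.degrees(np.arctan2(M[1,0],M[0,0])),"tool-frame cm to target",M.T@(np.array([.4651,.0898,.0234])-s["tool_pos"])*100)
```

```text
[0.46528394 0.08931975 0.03260611] 16.994058713328204 tool-frame cm to target [-0.00405309 -0.05133467  0.92060734]
```

Call:
send_rows:
  delta_pos:
    - [0,-0.05,0.4]
    - [0,-0.05,0.8]
    - [0,-0.05,0.95]
    - [0,-0.05,0.95]
    - [0,-0.05,0.95]
  roll: [0,0,0,0,0]
  gripper: [1,1,1,1,1]

```text
time: 38.38
tool_pos: [0.4648, 0.0899, 0.0234]
eef_rot: [-0.0, 0.989, 0.148, -0.0]
contact_force: [-3.5, 0.7, 9.2]
finger_gap: 0.0651
finger_force: 69.7
```

Call:
send_rows:
  delta_pos:
    - [0,0,0]
    - [0,0,0]
    - [0,0,0]
    - [0,0,0]
    - [0,0,-4]
    - [0,0,-8]
    - [1,-5,-8]
    - [2,-10,-8]
    - [3,-15,-8]
    - [4,-20,-8]
    - [5,-25,-8]
    - [5.6,-28.1,-8]
    - [5.6,-28.1,-8]
    - [5.6,-28.1,-8]
    - [5.6,-28.1,-8]
  roll: [0,0,0,0,0,0,0,3,6,9,11,11,11,11,11]
  gripper: [0,0,0,0,0,0,0,0,0,0,0,0,0,0,0]

```text
time: 40.25
tool_pos: [0.4367, 0.3733, 0.1029]
eef_rot: [0.0, 0.999, 0.051, -0.0]
contact_force: [0.9, 0.5, 0.2]
finger_gap: 0.0854
finger_force: 0.0
```

```bash
cat >> h.py <<'E'
from scipy.spatial.transform import Rotation as R
def to(t):
    s=arm.state(); q=s["eef_rot"]; M=R.from_quat(q[[1,2,3,0]]).as_matrix(); print(s["tool_pos"],np.degrees(np.arctan2(M[1,0],M[0,0])),"tool-frame cm",M.T@(np.array(t)-s["tool_pos"])*100)
E
python3 - <<'E'
from h import *
to([.4362,.3753,.013])
p=arm.camera("wrist"); marks(p,["square_small_center"])
q=arm.camera("scene"); marks(q,["square_large_center"],1)
a=cv2.resize(cv2.cvtColor(p["pixels"],cv2.COLOR_RGB2BGR),None,fx=.6,fy=.6); b=cv2.resize(cv2.cvtColor(q["pixels"],cv2.COLOR_RGB2BGR)[190:320,220:400],None,fx=2.2,fy=2.2)
c=np.zeros((290,800,3),np.uint8);c[:288,:384]=a;c[:286,390:786]=b;cv2.imwrite("pics/w7.png",c)
E
```

```text
[0.43666375 0.37329174 0.10286285] 5.871878717501529 tool-frame cm [-0.02451512 -0.20899973  8.98618499]
square_small_center 0.74 [0.4382 0.3729 0.0238] [320. 247.]
square_large_center 0.91 [0.4693 0.0906 0.0378] [328. 255.]
```

View pics/w7.png

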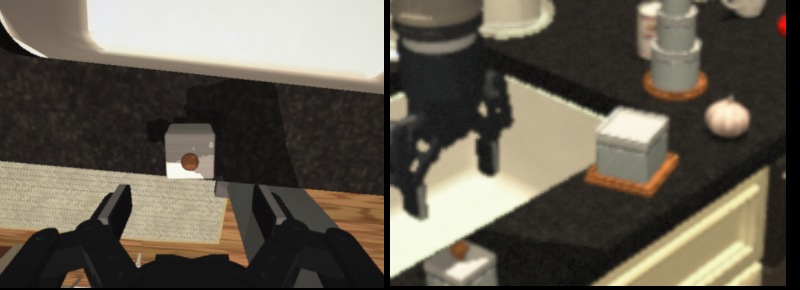

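The large square sits inside its stand, parallel to it (right half), and the small square is squarely under the tool at view px (190,160). Next is a two-way grip; its half-diagonal of 35 mm lets me turn in place.

Call:
send_rows:
  delta_pos:
    - [0,-0.1,3]
    - [0,-0.1,6]
    - [0,-0.1,8]
    - [0,-0.1,9]
    - [0,-0.1,9]
    - [0,-0.1,9]
    - [0,-0.1,9]
    - [0,-0.1,9]
    - [0,-0.1,9]
    - [0,-0.1,9]
    - [0,-0.1,9]
    - [0,-0.1,9]
  roll: [0,0,0,0,0,0,0,0,0,0,0,0]
  gripper: [0,0,0,0,0,1,1,1,1,1,1,1]

```text
time: 41.95
tool_pos: [0.4367, 0.3764, 0.0138]
eef_rot: [-0.001, 0.999, 0.052, 0.001]
contact_force: [-1.0, -0.5, 6.1]
finger_gap: 0.0493
finger_force: 63.0
```

Call:
send_rows:
  delta_pos:
    - [0,0,0]
    - [0,0,0]
    - [0,0,0]
    - [0,0,0]
    - [0,0,0]
    - [0,0,0]
    - [0,0,0]
    - [0,0,0]
    - [0,0,0]
    - [0,0,0]
    - [0,0,0]
    - [0,0,0]
    - [0,0,0]
    - [0,0,0]
    - [0,0,0]
    - [0,0,0]
    - [0,0,0]
    - [0,0,0]
    - [0,0,0]
    - [0,0,0]
  roll: [0,0,0,0,-10,-20,-30,-40,-50,-60,-70,-80,-90,-90,-90,-90,-90,-90,-90,-90]
  gripper: [0,0,0,0,0,0,0,0,0,0,0,0,0,0,1,1,1,1,1,1]

```text
time: 44.45
tool_pos: [0.4362, 0.3761, 0.013]
eef_rot: [-0.0, 0.669, 0.743, 0.0]
contact_force: [0.2, 1.5, 3.6]
finger_gap: 0.049
finger_force: 63.2
```

```bash
python3 -c "
from h import *
to([.464,.0897,.1])"
```

```text
[0.43624733 0.37607122 0.01297674] 95.98661744702709 tool-frame cm [-28.76743626  -0.22390169  -8.71216457]
```

Call:
send_rows:
  delta_pos:
    - [0,0,-4]
    - [0,0,-9]
    - [-5,0,-9]
    - [-10,-0.1,-9]
    - [-15,-0.1,-9]
    - [-20,-0.2,-9]
    - [-25,-0.2,-9]
    - [-28.8,-0.2,-9]
    - [-28.8,-0.2,-9]
    - [-28.8,-0.2,-9]
    - [-28.8,-0.2,-9]
  roll: [0,0,-2,-5,-8,-11,-11,-11,-11,-11,-11]
  gripper: [1,1,1,1,1,1,1,1,1,1,1]

```text
time: 45.82
tool_pos: [0.464, 0.0906, 0.1026]
eef_rot: [-0.0, 0.594, 0.805, 0.0]
contact_force: [0.0, 0.1, -2.3]
finger_gap: 0.0491
finger_force: 63.4
```

```bash
python3 -c "
from h import *
to([.464,.0897,.077])"
```

```text
[0.46397277 0.09060037 0.10263175] 107.12818165907646 tool-frame cm [-0.08803671 -0.0233591   2.56313947]
```

Call:
send_rows:
  delta_pos:
    - [0,0,1]
    - [0,0,1.8]
    - [0,0,1.8]
    - [0,0,1.8]
  roll: [0,0,0,0]
  gripper: [1,1,1,1]

```text
time: 46.32
tool_pos: [0.4642, 0.0893, 0.0847]
eef_rot: [-0.0, 0.595, 0.804, -0.0]
contact_force: [1.3, -0.7, -1.1]
finger_gap: 0.0492
finger_force: 63.4
```

```bash
python3 -c "
from h import *
to([.464,.0897,.077])"
```

```text
[0.46420844 0.08925855 0.08469415] 107.0044128672254 tool-frame cm [ 0.04834653 -0.00682284  0.76941473]
```

Call:
send_rows:
  delta_pos:
    - [0,0,0.4]
    - [0,0,0.7]
    - [0,0,0.8]
    - [0,0,0.8]
    - [0,0,0.8]
  roll: [0,0,0,0,0]
  gripper: [1,1,1,1,1]

```text
time: 46.95
tool_pos: [0.4641, 0.0892, 0.077]
eef_rot: [-0.0, 0.595, 0.804, -0.0]
contact_force: [-1.4, -0.2, 3.8]
finger_gap: 0.0493
finger_force: 63.7
```

Call:
send_rows:
  delta_pos:
    - [0,0,0]
    - [0,0,0]
    - [0,0,0]
    - [0,0,0]
    - [0,0,-4]
    - [0,0,-10]
    - [-4,0,-14]
    - [-8,0,-15]
    - [-8,0,-15]
    - [-8,0,-15]
    - [-8,0,-15]
  roll: [0,0,0,0,0,0,0,0,0,0,0]
  gripper: [0,0,0,0,0,0,0,0,0,0,0]

```text
time: 48.32
tool_pos: [0.487, 0.0139, 0.2261]
eef_rot: [-0.001, 0.594, 0.804, -0.0]
contact_force: [-0.2, 0.3, -0.6]
finger_gap: 0.0853
finger_force: 0.0
```

Run:
```python
from h import *
p=arm.camera("wrist"); marks(p,["square_small_center"],1)
q=arm.camera("side"); marks(q,N,1)
a=cv2.resize(cv2.cvtColor(p["pixels"],cv2.COLOR_RGB2BGR)[0:288,130:510],None,fx=1,fy=1); b=cv2.resize(cv2.cvtColor(q["pixels"],cv2.COLOR_RGB2BGR)[180:325,250:435],None,fx=2.2,fy=2.2)
c=np.zeros((320,800,3),np.uint8);c[:288,:380]=a;c[:319,390:797]=b;cv2.imwrite("pics/w8.png",c)
```

```text
square_small_center 0.97 [0.4636 0.0893 0.0877] [319. 122.]
round_large_center 0.76 [ 0.5734 -0.1277  0.0361] [346. 269.]
round_medium_center 0.83 [ 0.5711 -0.1308  0.0899] [345. 248.]
round_small_center 0.73 [ 0.5767 -0.1298  0.137 ] [348. 227.]
square_large_center 0.92 [0.4603 0.0925 0.0393] [286. 227.]
square_small_center 0.94 [0.4607 0.0889 0.0844] [285. 211.]
round_stand_floor 0.61 [ 0.545  -0.4222  0.0063] [358. 369.]
square_stand_floor 0.67 [0.4662 0.0913 0.0125] [289. 236.]
garlic 0.85 [ 0.435  -0.0671 -0.0026] [281. 275.]
tin 0.96 [ 0.6701 -0.1994  0.0008] [397. 296.]
mug 0.8 [ 0.6622 -0.4129 -0.002 ] [421. 363.]
```

View pics/w8.png

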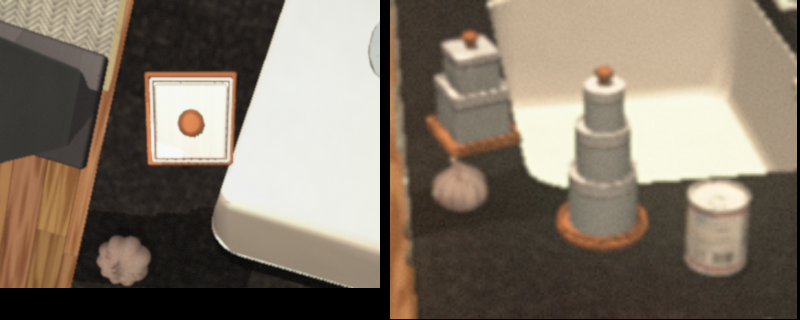

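Both stacks are nested, level and parallel: the square stack is at view px (190,118) and the round one at (603,160). The bystanders haven't moved and the gripper is clear, so I'm handing in.

```bash
python3 -c "
from bench import arm
print(arm.sign_off())"
```

```text
the job is handed in; nothing more can be done
None
```

I handed the job in at about 48 s: all five canisters are stacked on their stands, and the final pictures show them nested and level with the garlic, tin and cup unmoved; the judge's verdict was not returned.

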